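# Fit the hanging arm into its clamp socket

## Task

Take the steel hanging arm from its wooden rest and slide it, plain end first and red upturned end pointing up, into the socket on the green bracket. Push it through the drag of the spring pad until it is fully home and pressing firmly against the hidden stop, but do not force or ram it; then push the red clamp lever all the way over and leave the arm sitting in the socket, disturbing nothing else.

Things in the scene. Friction and masses are not known exactly. Their poses are not given: they have to be found in the camera images.
- bar_grip (a point): Grip point of the hanging arm: centre of the bar, half-way up, near its balance point, midway between two red flanges 32 mm apart that stand 5 mm out on each side (keep the fingers between them). Steel bar 240 mm long, 16 mm wide (y), 26 mm high (z), 220 to 370 g. x runs along it towards the plain nose, 135 mm ahead; z up. At the start it lies level, this point 53 mm above the table.
- bar_nose (a point): Centre of the plain nose face of the hanging arm, 135 mm ahead of the grip point along the arm's x; same axes. The last 10 mm of the nose is stepped down to 12 x 22 mm.
- bar_stub (a point): Centre of the top of the red upturned stub at the hanging arm's other end, 97 mm behind the grip point and 39 mm above it. The stub is 12 mm long, 16 mm wide and stands 26 mm above the bar.
- cradle: Wooden rest for the arm, fixed, 190 x 60 mm, origin on the table under its centre, x along the bar. Two supports, 20 mm wide, 75 mm either side of the centre, rise to 40 mm, with low cheeks to 52 mm beside the bar; between them only a base board 12 mm high.
- mouth (a point): Centre of the socket's mouth, 85 mm above the table; x points straight into the tube (the way the bar goes in), z up. Inside 20 mm wide, 29 mm high: 2 mm to spare each side of the bar, 1.5 mm above and below. A flared steel lip, 16 mm deep, stands in front of it and opens to about 38 x 47 mm. The pad and the bar's weight hold the bar when it is let go.
- socket: Green bracket, fixed: level tube on a pedestal, outside 30 x 39 mm, 120 mm long; origin on the table under the mouth, same axes. An unseen rigid stop lies 42 to 85 mm in from the mouth, different each time, given nowhere: feel for it. There the bar stops dead and the push climbs with each further millimetre. Pressing it with 5 to 15 N is right; over 25 N damages it.
- pad (a point): Spring pad in the socket's roof, 22 mm in from the mouth (this point: its underside). It presses down on the bar with 3 to 4 N, so sliding under it takes 2 to 6 N, more at the moment the nose wedges under it, about 10 to 22 mm in. This drag is not the stop.
- clamp_tip (a point): Centre of the red ball, 26 mm across, on the end of the clamp lever, on top of the socket tube. The lever's hinge is 85 mm in from the mouth along the socket's x and 42 mm above the mouth's centre (127 mm above the table), its axis level and across the socket; the ball's centre is 70 mm from the hinge.
- clamp (a joint): Angle of the clamp lever in rad: 0 leaning back 0.5 rad from upright towards the mouth (open), growing as it swings over along the socket's x, away from the mouth; 1.0 is its end (clamped), leaning 0.5 rad the other way. It takes about 1 N at the ball and stays where it is left. It does not move the bar.
- can_red: Bystander: loose food can with red band, 68 mm across, 105 mm high, origin at the centre of its underside.
- can_orange: Bystander: loose food can with orange band, 68 mm across, 105 mm high, origin at the centre of its underside.
- can_green: Bystander: loose food can with green band, 68 mm across, 75 mm high, origin at the centre of its underside.
- jar: Bystander: loose jar with yellow cap, 72 mm across, 110 mm high, origin at the centre of its underside.
- wrench: Bystander: loose wrench lying flat, 170 mm long along its x, origin under its middle.
- collar: Bystander: loose steel ring, 44 mm across, 14 mm high, origin at the centre of its underside.
- carton: Bystander: loose small cardboard carton, 90 x 60 x 50 mm high, origin at the centre of its underside.
There are look-alikes about, which are no part of the job. Of the things like the socket, leave any that is pink; of the rest the smaller one is meant.

How it is judged:
On the way, in this order (a step that is already met when the one before it is completed fails the run):
1. the nose of the arm is in the socket, 12 mm or more past the mouth, straight, red stub up (x of bar_nose in the frame of mouth above 0.012 m and y of bar_nose in the frame of mouth between -0.005 and 0.005 m and z of bar_nose in the frame of mouth between -0.007 and 0.007 m and angle between the x axis of bar_nose and the x axis of mouth, either way round below 0.15 rad and angle between bar_nose's own z axis and vertical below 0.15 rad), for 0.05 s.
2. the arm is home: its nose within 2.2 mm of the hidden stop and pressed on it with 3 N or more for a tenth of a second (y of bar_nose in the frame of mouth between -0.005 and 0.005 m and z of bar_nose in the frame of mouth between -0.007 and 0.007 m and angle between the x axis of bar_nose and the x axis of mouth, either way round below 0.15 rad and angle between bar_nose's own z axis and vertical below 0.15 rad and x of stop_c0 in the frame of bar_nose below 0.0122 m and contact force between hangbar and stop_c0 above 3 N), for 0.1 s.
3. the clamp lever is swung over (0.9 rad or more) (value of joint clamp above 0.9 rad), for 0.1 s.
At the end, for the whole second after the job is handed in: The arm rests in the socket, straight (within 0.15 rad), red stub up, nose within 2.2 mm of the hidden stop, released and at rest; the clamp lever is at 0.9 rad or more (y of bar_nose in the frame of mouth between -0.005 and 0.005 m and z of bar_nose in the frame of mouth between -0.007 and 0.007 m and angle between the x axis of bar_nose and the x axis of mouth, either way round below 0.15 rad and angle between bar_nose's own z axis and vertical below 0.15 rad and x of stop_c0 in the frame of bar_nose below 0.0122 m and value of joint clamp above 0.9 rad and velocity of joint clamp below 0.05 rad/s and linear speed of hangbar below 0.02 m/s); the robot touches nothing.
It fails at once if the arm is pressed on the hidden stop with more than 25 N (contact force between hangbar and stop_c0 above 25 N).
It fails at once if a bystander is moved by more than 30 mm or tipped over (distance of any of can_red, can_orange, can_green, jar, wrench, collar, carton from where it was at the start of the episode above 0.03 m or angle between any of can_red, can_orange, can_green, jar, wrench, collar, carton's own z axis and vertical above 0.5 rad).
It also fails if it takes over 70 s, if anything falls off the work surface, if the arm or the gripper's body presses on something with over 40 N, if the wrist force passes 120 N, or if a joint passes its speed limit or range.

## Robot

A 6-joint arm with a two-finger parallel gripper is mounted at the origin on the work surface. World frame = base frame: x ahead of the robot, y to its left, z up, the work surface at z = 0. Lengths are in m, angles in rad, forces in N, time in s.
With the tool pointing down it reaches from about 0.375 to 0.925 m from the base axis. Payload 5.7 kg.
Tool frame: the origin (TCP) lies at the very end of the fingers, on their centre line; the grasp point (between the pads) lies 19 mm behind it (arm.grip_depth is the distance from the TCP to the grasp point, in m); z points along the fingers, y is the line along which they close (so a half turn about z gives the same grasp; the last joint's range is limited). The gripper opens to 88 mm and grips with 3 to 60 N. Pads are 20 mm wide; open, the fingers measure 115 mm over their backs; the gripper's body (75 mm by 178 mm) begins 61 mm behind the grasp point.
Start: joints at [1.204, 0.359, 1.51, -0, 1.272, -0.115], TCP at [0.149, 0.581, 0.223] pointing down, gripper open.
Joint ranges: [-2.97, 2.97], [-1.01, 2.36], [0.21, 2.38], [-0.96, 4.11], [0.2, 2.71], [-2.98, 2.98]. Speed limits (rad/s): [2.39, 2.39, 3.14, 3.14, 3.14, 3.14].

## Interface

Orientations are given as [roll, pitch, yaw] about the fixed x, y, z axes, in that order (R = Rz(yaw) Ry(pitch) Rx(roll)).
In Python, from station import arm gives the robot as it stands.
- The arm moves only by the shell command python3 -m creep 'ROWS' [FORCE]. ROWS is JSON, one flat list of numbers, 7 for each row, row after row: the closure, from 0 (fully open) to 1 (shut), then the shift along the tool's x, y, z in m, then the turn, a rotation vector about the tool's x, y, z in rad. In form: [jaw, x, y, z, ax, ay, az, jaw, x, y, z, ax, ay, az, ...]. A call has 1 to 8 rows; each row shifts and turns the commanded pose from where the row before left it, along the tool's axes as they then stand; what a row does not reach is not made up. A row lasts 1/12 s, in which the tool goes at most 41.7 mm and 7.16 degrees, less where a joint would pass 70% of its speed; a pose out of reach is approached as far as the arm can. A call with a gripper value outside its range is refused whole. The fingers move at their own pace and stop on an object; FORCE is the grip in N (left out, the last holds). Time passes only in rows, so rows that do not move let the fingers close. It gives the time, the measured TCP pose, the force, the opening and the grip force at its end, in the units of the state.
- arm.get_obs(): the state, without advancing time (a new reading comes with each control period).
- arm.grab_frame(name): name is "side" or "top" or "wrist"; returns the picture (400x640x3 uint8, red, green, blue); there is no depth.
- arm.camera_model(name): a dict with "mtx" (3x3 intrinsics, pixels), "T" (4x4, takes a point from camera to world coordinates). Camera axes: x right, y down, z forward; pixel columns grow to the right and rows downward; lengths in m; the calibration is good to about 2 mm. A picture is of the moment at which its call begins: read the wrist's pose just before it. camera_model takes no time and is no camera call; for the wrist camera it gives the pose at the moment of the call.
- arm.hand_in(): hands the job in; it is judged then, once.
The state is a dict: "t": time; "qpos": joint angles; "joint_vel": joint speeds; "tau": joint torques, N m; "position": TCP position; "tool_rot": TCP orientation; "force": force on the tool from outside, world axes, zero at the start; "wrist_torque": the same for the moment, N m; "finger_gap": finger opening in m; "grasp_force": force on a finger pad.
Only numpy, scipy, OpenCV 4.12 (cv2) and the standard library are available. Lean on these libraries where they do the work, as an engineer would, in place of code of your own. Each camera call takes 0.05 s, during which the arm holds its last target. There are 200 camera calls.

## Working session

There is one attempt and no reset: what is moved stays moved. The work goes in short steps, Python scripts to look and compute and a shell command to move; the robot and the scene stay as the last step left them, time stands still between calls to the robot, and variables do not carry over. Pictures are saved under pics/ and viewed, at most 10 in all, crops included, and the job is handed in when it is done.

```bash
mkdir -p pics; ls; cat > h.py <<'E'
import numpy as np, cv2
from station import arm
def snap(n,f):
    m=arm.camera_model(n); im=arm.grab_frame(n); cv2.imwrite('pics/'+f,cv2.cvtColor(im,cv2.COLOR_RGB2BGR)); 
    np.savez('pics/'+f+'.npz',K=m['mtx'],T=m['T']); return im
def px2w(f,u,v,z):
    d=np.load('pics/'+f+'.npz'); r=d['T'][:3,:3]@np.linalg.solve(d['K'],[u,v,1.]); o=d['T'][:3,3]
    return o+r*(z-o[2])/r[2]
def w2px(f,p):
    d=np.load('pics/'+f+'.npz'); c=d['T'][:3,:3].T@(np.array(p)-d['T'][:3,3]); q=np.array(d['K'])@c; return q[:2]/q[2]
E
python3 - <<'E'
from h import *
for n in('top','side'):
    snap(n,n+'0.png'); m=arm.camera_model(n); print(np.round(m['T'],3),np.round(m['mtx'],1))
o=arm.get_obs(); print(o, arm.grip_depth)
E
```

```text
pics
[[ 0.015 -0.998  0.057  0.421]
 [-0.999 -0.017 -0.034  0.003]
 [ 0.035 -0.057 -0.998  1.135]
 [ 0.     0.     0.     1.   ]] [[376.2   0.  314.8]
 [  0.  376.2 197.1]
 [  0.    0.    1. ]]
[[ 0.957 -0.14   0.252  0.217]
 [-0.288 -0.512  0.809 -0.869]
 [ 0.016 -0.847 -0.531  0.708]
 [ 0.     0.     0.     1.   ]] [[384.9   0.  318.9]
 [  0.  384.9 200.4]
 [  0.    0.    1. ]]
{'t': 0.1, 'qpos': array([ 1.20387219e+00,  3.59413377e-01,  1.51130200e+00,  1.16252308e-05,
        1.27252765e+00, -1.15092013e-01]), 'joint_vel': array([ 0.00067168, -0.00175044, -0.00144856, -0.00081711, -0.00162659,
        0.00019432]), 'tau': array([-4.09759596e-04, -5.16356635e+01, -2.71405059e+01,  6.75536552e-02,
        2.74776213e-02, -2.75544852e-05]), 'position': array([0.1492817 , 0.58049154, 0.22191379]), 'tool_rot': array([-3.13995447e+00, -2.00559168e-04,  2.88975694e+00]), 'force': array([-0.02941646, -0.92219739,  0.10996123]), 'wrist_torque': array([ 0.03342141, -0.0205508 ,  0.02726152]), 'grasp_force': 0.0, 'finger_gap': 0.08803598905687003} 0.0187
```

View pics/top0.png

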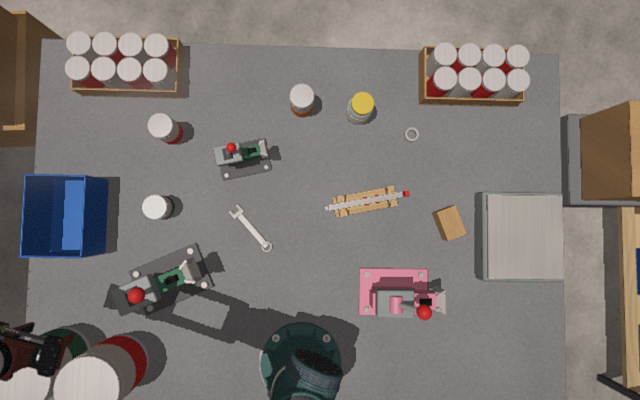

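View pics/side0.png

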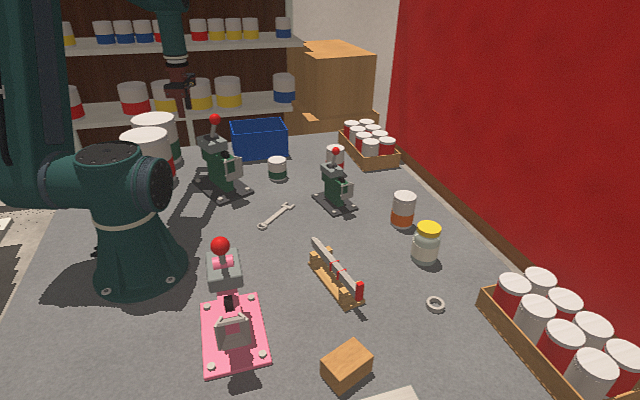

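The top view shows the bar at about (365,201), with its stub at (406,194) and nose at (327,208). The small green socket is at (243,155) with its mouth to the right and its ball at (231,147). The larger green one at (165,280) and the pink one at (400,295) are decoys. Next I'll zoom in.

```bash
python3 - <<'E'
import cv2,numpy as np
t=cv2.imread('pics/top0.png');s=cv2.imread('pics/side0.png')
a=cv2.resize(t[125:225,205:290],None,fx=4,fy=4,interpolation=cv2.INTER_CUBIC)
b=cv2.resize(t[165:235,315:420],None,fx=4,fy=4,interpolation=cv2.INTER_CUBIC)
c=cv2.resize(s[135:225,305:370],None,fx=4,fy=4,interpolation=cv2.INTER_CUBIC)
W=np.zeros((600,800,3),np.uint8);W[:400,:340]=a[:400];W[:280,360:780]=b;W[290:600,360:620]=c[:310]
cv2.imwrite('pics/crop0.png',W)
E
```

```text
(no output)
```

View pics/crop0.png

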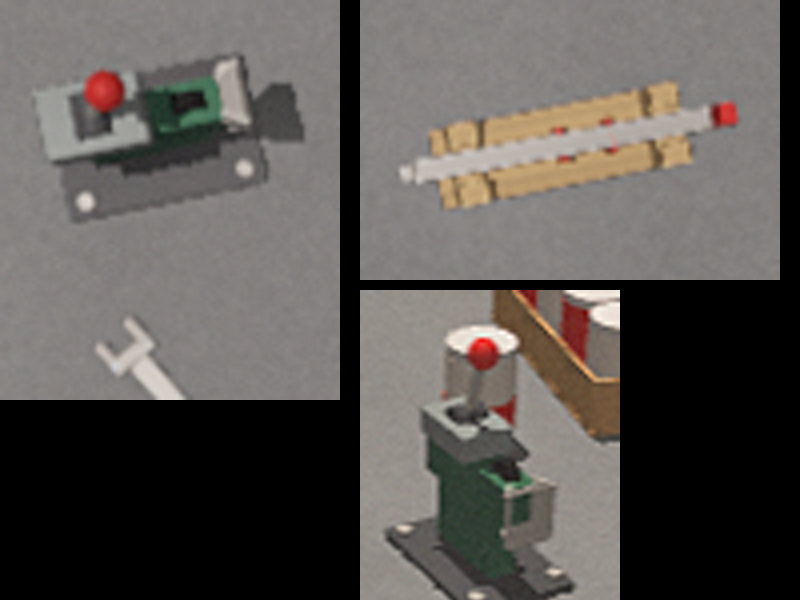

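```bash
python3 - <<'E'
from h import *
A=lambda cu,cv,z:px2w('top0.png',205+cu/4-.4,125+cv/4-.4,z)
B=lambda cu,cv,z:px2w('top0.png',315+(cu-360)/4-.4,165+cv/4-.4,z)
g=B(584.5,140,.06);s=B(725,114,.092);n=B(402,174,.053+.011)
print('grip',g,'stub',s,'nose',n)
d=n-s;print('yaw bar',np.arctan2(d[1],d[0]),np.hypot(*d[:2]),'exp .232', np.hypot(*(g-s)[:2]),'exp .097')
ball=A(103,91,.188);l=(A(243,57,.108)+A(250,125,.108))/2
print('ball',ball,'lipfront',l)
d=ball-l;print('yaw sock',np.arctan2(d[1],d[0]),np.hypot(*d[:2]),'exp .068')
# base plate edges
p=A(75,220,.01);q=A(265,180,.01);d=p-q;print('plate yaw',np.arctan2(d[1],d[0]),np.hypot(*d[:2]))
p=A(50,160,.1);q=A(150,138,.1);d=p-q;print('cover yaw',np.arctan2(d[1],d[0]),np.hypot(*d[:2]))
# side check of ball
for nm,P in(('ball',ball),('lip',l),('grip',g)):print(nm,w2px('side0.png',P), w2px('side0.png',[*P[:2],P[2]]))
print(px2w('side0.png',305+(483-360)/4,135+(352-290)/4,.188))
E
```

```text
grip [ 0.47816383 -0.19557006  0.06      ] stub [ 0.49636476 -0.28857617  0.092     ] nose [ 0.45149873 -0.06420781  0.064     ]
yaw bar 1.768159132019698 0.22881022880668633 exp .232 0.09477030130398191 exp .097
ball [0.59724306 0.18476456 0.188     ] lipfront [0.61429567 0.10250741 0.108     ]
yaw sock 1.775209413214446 0.08400612460941333 exp .068
plate yaw 1.7998635347789276 0.14406318251357197
cover yaw 1.8110616634963739 0.0697849398399254
ball [335.12773345 152.46883475] [335.12773345 152.46883475]
lip [347.768826   186.03760608] [347.768826   186.03760608]
grip [337.08749204 267.88939166] [337.08749204 267.88939166]
[0.60398663 0.19837396 0.188     ]
```

```bash
python3 -m creep '[0,0,0,-0.02,0,0,0.12,0,0,0,-0.02,0,0,0.12,0,0,0,-0.02,0,0,0.12,0,0,0,-0.02,0,0,0.12,0,0,0,-0.02,0,0,0.12,0,0,0,-0.02,0,0,0.12,0,0,0,0,0,0,0.12,0,0,0,0,0,0,0.12]' 30
python3 -m creep '[0,-0.036,0.0183,0,0,0,0.08,0,-0.036,0.0183,0,0,0,0.08,0,-0.036,0.0183,0,0,0,0,0,-0.036,0.0183,0,0,0,0,0,-0.036,0.0183,0,0,0,0,0,-0.036,0.0183,0,0,0,0,0,-0.036,0.0183,0,0,0,0,0,-0.036,0.0183,0,0,0,0]'
python3 -m creep '[0,-0.036,0.0183,0,0,0,0,0,-0.036,0.0183,0,0,0,0,0,-0.036,0.0183,0,0,0,0,0,-0.036,0.0183,0,0,0,0,0,0,0,0,0,0,0]'
```

```text
t: 0.77
position: [0.1497, 0.5816, 0.344]
tool_rot: [3.14, -0.002, 1.924]
force: [0.2, 0.2, -0.8]
finger_gap: 0.0882
grasp_force: 0.0
t: 1.43
position: [0.3576, 0.3323, 0.3424]
tool_rot: [-3.141, 0.0, 1.77]
force: [0.4, 0.1, 0.1]
finger_gap: 0.0878
grasp_force: 0.0
t: 1.85
position: [0.4613, 0.2021, 0.3423]
tool_rot: [3.14, 0.004, 1.764]
force: [0.4, 0.6, 0.3]
finger_gap: 0.088
grasp_force: 0.0
```

```bash
python3 -c "
from h import *
snap('wrist','w1.png');print(arm.camera_model('wrist')['T'],arm.camera_model('wrist')['mtx'])"
python3 -m creep '[0,-0.039,-0.006,0,0,0,0,0,-0.039,-0.006,0,0,0,0,0,-0.039,-0.006,0,0,0,0,0,-0.039,-0.006,0,0,0,0,0,-0.039,-0.006,0,0,0,0,0,-0.039,-0.006,0,0,0,0,0,-0.039,-0.006,0,0,0,0,0,-0.039,-0.006,0,0,0,0]'
python3 -m creep '[0,-0.039,-0.006,0.02,0,0,0,0,-0.039,-0.006,0.02,0,0,0,0,0,0,0.03,0,0,0,0,0,0,0.03,0,0,0,0,0,0,0.03,0,0,0,0,0,0,0,0,0,0,0,0,0,0,0,0,0]'
python3 -c "
from h import *
snap('wrist','w2.png')"
```

```text
[[ 9.81457711e-01  1.86120535e-01  4.58247570e-02  4.45861790e-01]
 [ 1.91677660e-01 -9.52167805e-01 -2.37983499e-01  2.67409133e-01]
 [-6.60757933e-04  2.42354322e-01 -9.70187583e-01  5.04174646e-01]
 [ 0.00000000e+00  0.00000000e+00  0.00000000e+00  1.00000000e+00]] [[339.60194425   0.         317.28048566]
 [  0.         339.60194425 206.55781386]
 [  0.           0.           1.        ]]
t: 2.57
position: [0.4714, -0.1081, 0.3426]
tool_rot: [-3.142, -0.001, 1.771]
force: [0.8, 0.5, -0.3]
finger_gap: 0.0878
grasp_force: 0.0
t: 3.15
position: [0.4742, -0.1804, 0.214]
tool_rot: [-3.138, -0.003, 1.771]
force: [0.6, -0.4, 0.0]
finger_gap: 0.0878
grasp_force: 0.0
```

View pics/w2.png

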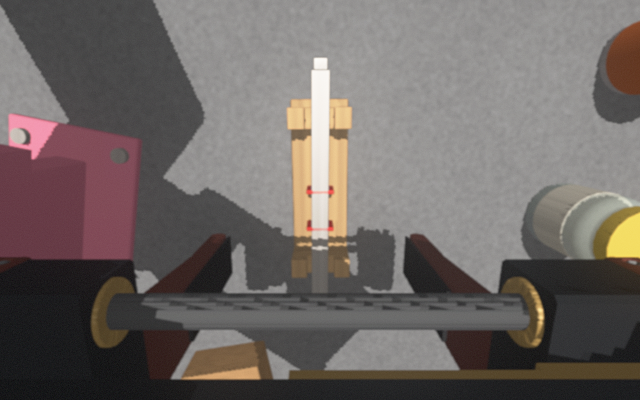

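View pics/w1.png

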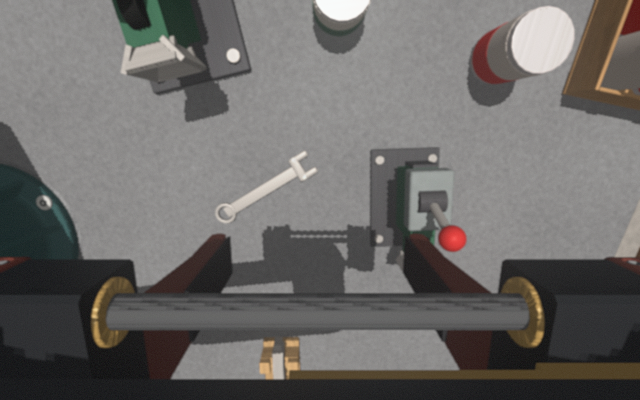

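The bar is straight in w2, with its flanges at (320,191) and (320,228) and its nose at (320,58). w1 shows the ball at (452,238) and the socket's plate and cover.

```bash
python3 - <<'E'
from h import *
f1=px2w('w2.png',320,191,.066);f2=px2w('w2.png',320,228.5,.066);n=px2w('w2.png',320.5,58,.064)
print('flange',f1,f2,np.linalg.norm(f1-f2),'exp ~.032-.035');g=(f1+f2)/2
d=n-g;print('grip',g,'nose',n,np.linalg.norm(d[:2]),'yaw',np.arctan2(d[1],d[0]))
o=arm.get_obs();p=o['position'];y=o['tool_rot'][2];e=g-p
print(p,o['tool_rot'],'dx,dy',e[0]*np.cos(y)+e[1]*np.sin(y),e[0]*np.sin(y)-e[1]*np.cos(y))
# plate left edge and holes w1
W=lambda u,v,z:px2w('w1.png',u,v,z)
for a,b,z in(((371,243),(371,150),.008),((379,239),(379.5,160),.01),((379.5,160),(433,158),.01),((404,230),(404.5,167),.12),((453,170),(446,230),.12)):
    P=W(*a,z);Q=W(*b,z);d=Q-P;print(P,Q,np.linalg.norm(d),np.arctan2(d[1],d[0]))
# triangulate ball
obs=[('w1.png',452,238),('top0.png',205+103/4-.4,125+91/4-.4),('side0.png',305+123/4-.4,135+62/4-.4)]
A=np.zeros((3,3));b=np.zeros(3)
for f,u,v in obs:
    D=np.load('pics/'+f+'.npz');r=D['T'][:3,:3]@np.linalg.solve(D['K'],[u,v,1.]);r/=np.linalg.norm(r);M=np.eye(3)-np.outer(r,r);A+=M;b+=M@D['T'][:3,3]
X=np.linalg.solve(A,b);print('ball',X)
for f,u,v in obs:print(f,u,v,w2px(f,X))
E
```

```text
flange [ 0.47470589 -0.1779876   0.066     ] [ 0.48200366 -0.21375459  0.066     ] 0.03650389773646225 exp ~.032-.035
grip [ 0.47835478 -0.19587109  0.066     ] nose [ 0.45206295 -0.06482924  0.064     ] 0.13365338880836372 yaw 1.7688041776396928
[ 0.47568102 -0.18118439  0.21562087] [-3.14129835e+00 -4.68473885e-04  1.77085609e+00] dx,dy -0.014925125129733761 -0.00029823222884244917
[0.56493568 0.10119451 0.008     ] [0.53222208 0.24007478 0.008     ] 0.1426811512284446 1.8021318455263033
[0.57504569 0.11056035 0.01      ] [0.54728026 0.22855013 0.01      ] 0.12121265250447391 1.8019121265041844
[0.54728026 0.22855013 0.01      ] [0.62269271 0.24619282 0.01      ] 0.07744870250931729 0.22981610664469954
[0.57317738 0.16167258 0.12      ] [0.55478335 0.23445668 0.12      ] 0.07507239690395742 1.8183337096153442
[0.60974527 0.24168985 0.12      ] [0.6221539  0.17120857 0.12      ] 0.07156524850913841 -1.3965264647055198
ball [0.59601229 0.18310116 0.19665453]
w1.png 452 238 [452.71008988 238.37972534]
top0.png 230.35 147.35 [230.35304161 147.19869537]
side0.png 335.35 150.1 [335.03416328 150.22929306]
```

```bash
python3 -m creep '[0,-0.015,0,0.03,0,0,0,0,0,0,0.03,0,0,0,0,0,0,0.03,0,0,0,0,0,0,0.03,0,0,0,0,0,0,0.03,0,0,0,0,0,0,0.02,0,0,0,0,0,0,0.01,0,0,0,0,0,0,0,0,0,0]'
python3 -m creep '[1,0,0,0,0,0,0,1,0,0,0,0,0,0,1,0,0,0,0,0,0,1,0,0,0,0,0,0,1,0,0,0,0,0,0,1,0,0,0,0,0,0,1,0,0,0,0,0,0,1,0,0,0,0,0,0]' 40
```

```text
t: 3.87
position: [0.4789, -0.1966, 0.0348]
tool_rot: [-3.141, -0.0, 1.771]
force: [-0.2, -0.1, 0.1]
finger_gap: 0.0876
grasp_force: 0.0
t: 4.53
position: [0.4784, -0.1969, 0.0351]
tool_rot: [3.142, 0.0, 1.77]
force: [-0.3, -0.0, -0.4]
finger_gap: 0.038
grasp_force: 0.0
```

```bash
python3 -m creep '[1,0,0,0,0,0,0,1,0,0,0,0,0,0,1,0,0,0,0,0,0,1,0,0,0,0,0,0,1,0,0,0,0,0,0]' 40
python3 -m creep '[1,0,0,-0.01,0,0,0,1,0,0,-0.02,0,0,0,1,0,0,-0.03,0,0,0,1,0,0,-0.03,0,0,0,1,0,0,-0.02,0,0,0,1,0,0,0,0,0,0]'
python3 -c "
from h import *
snap('wrist','w3.png')"
```

```text
t: 4.95
position: [0.4785, -0.1969, 0.035]
tool_rot: [3.142, 0.0, 1.77]
force: [-0.6, -0.1, -0.7]
finger_gap: 0.016
grasp_force: 40.0
t: 5.45
position: [0.4808, -0.1982, 0.1495]
tool_rot: [3.136, 0.005, 1.77]
force: [-0.4, -0.4, -2.6]
finger_gap: 0.0158
grasp_force: 40.0
```

View pics/w3.png

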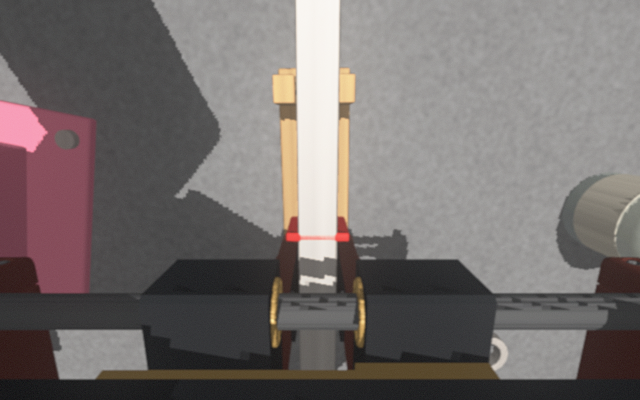

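```bash
python3 - <<'E'
from h import *
m=np.array([.609,.125]);c,s=np.cos(1.80),np.sin(1.80);R=np.array([[c,s],[-s,c]])
for n,u,v,z in(('jarcap',362.5,103,.11),('orange',302,91.5,.105),('ball',230.35,147.35,.19),('redcan',161,126,.105)):
    P=px2w('top0.png',u,v,z);print(n,P,'mouth frame',R@(P[:2]-m))
print('ball tri',R@(np.array([.596,.1831])-m))
print('flange now',px2w('w3.png',319,237,.1495+.018+.013),px2w('w3.png',319,100,.1495+.031))
D=np.load('pics/w3.png.npz');print(D['T'])
E
```

```text
jarcap [ 0.7441404  -0.16158337  0.11      ] mouth frame [-0.30979271 -0.06649382]
orange [0.77385048 0.00711714 0.105     ] mouth frame [-0.15225431 -0.13375602]
ball [0.5968705  0.18437946 0.19      ] mouth frame [ 0.0605824  -0.00167885]
redcan [0.66747525 0.39046693 0.105     ] mouth frame [ 0.24523864 -0.11726062]
ball tri [ 0.05953417 -0.00054042]
flange now [ 0.47646434 -0.17979678  0.1805    ] [ 0.46589976 -0.12764013  0.1805    ]
[[ 0.98032856  0.18990619  0.05377319  0.46600602]
 [ 0.19729749 -0.95039771 -0.24045351 -0.13498063]
 [ 0.00544231  0.24633276 -0.96917003  0.311237  ]
 [ 0.          0.          0.          1.        ]]
```

```bash
python3 -m creep '[1,0.0133,0.0244,0,0,0,0,1,0.0133,0.0244,0,0,0,0,1,0.0133,0.0244,0,0,0,0,1,0.0133,0.0244,0,0,0,0,1,0.0133,0.0244,0,0,0,0,1,0.0133,0.0244,0,0,0,0,1,0.0133,0.0244,0,0,0,0,1,0.0133,0.0244,0,0,0,0]'
python3 -m creep '[1,0,0,0,0,0,-0.03,1,0,0,0,0,0,0,1,0,0,0,0,0,0,1,0,0,0,0,0,0]'
python3 -c "
from h import *
print(arm.get_obs()['position'],arm.get_obs()['tool_rot']);snap('wrist','w4.png')"
```

```text
t: 6.17
position: [0.6479, -0.0526, 0.1425]
tool_rot: [-3.138, -0.001, 1.77]
force: [0.6, -0.6, -1.1]
finger_gap: 0.0157
grasp_force: 40.0
t: 6.5
position: [0.647, -0.0542, 0.1435]
tool_rot: [-3.139, -0.001, 1.799]
force: [-0.8, -0.3, -1.8]
finger_gap: 0.016
grasp_force: 40.0
[ 0.64699355 -0.05417021  0.14353052] [-3.13850884e+00 -9.09175543e-04  1.79872913e+00]
```

View pics/w4.png

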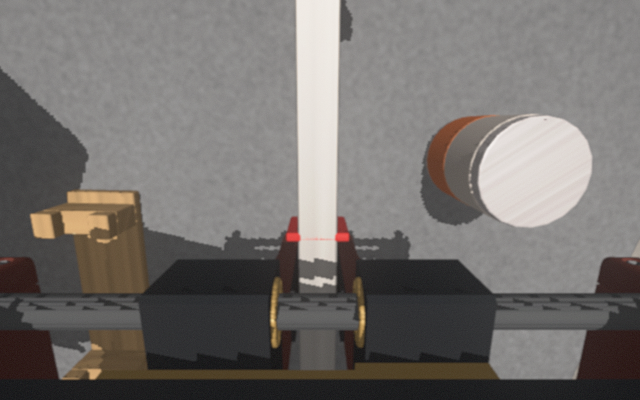

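w4 shows the orange can well clear to the right, and the socket isn't in view yet. I'll advance above the lip and look down on it past the bar.

```bash
python3 -m creep '[1,0.02,0,0,0,0,0,1,0.02,0,0,0,0,0,1,0.01,0,0,0,0,0,1,0,0,0,0,0,0,1,0,0,0,0,0,0]'
python3 -c "
from h import *
print(arm.get_obs()['position'],arm.get_obs()['tool_rot']);snap('wrist','w5.png');snap('side','s5.png')
w=cv2.imread('pics/w5.png')[0:200,200:460];s=cv2.imread('pics/s5.png')[120:230,290:420]
W=np.zeros((600,800,3),np.uint8);a=cv2.resize(w,(520,400),interpolation=2);b=cv2.resize(s,None,fx=2.1,fy=2.1,interpolation=2)
W[:400,:520]=a;W[:b.shape[0],525:525+b.shape[1]]=b;cv2.imwrite('pics/c5.png',W)"
```

```text
t: 6.97
position: [0.6371, -0.0056, 0.1451]
tool_rot: [-3.141, 0.001, 1.8]
force: [0.7, -0.1, -2.4]
finger_gap: 0.0158
grasp_force: 40.0
[ 0.63706818 -0.0055625   0.14507558] [-3.14143669e+00  7.38523465e-04  1.80048336e+00]
```

View pics/c5.png

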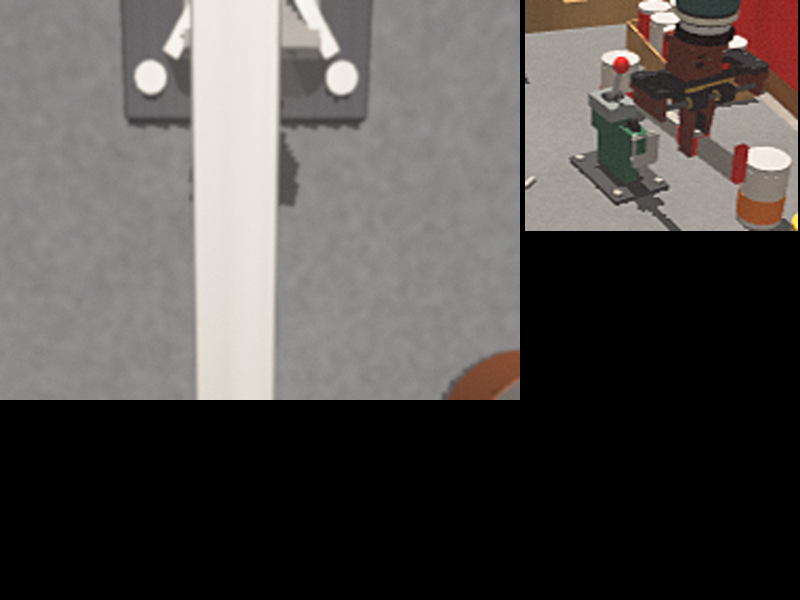

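c5 shows the lip's front corners at about wrist (282,26) and (370,26), and the plate's front corners at (262.5,59) and (383.5,59). The bar's centreline is at u≈318.

```bash
python3 - <<'E'
from h import *
o=arm.get_obs();p=o['position'];y=o['tool_rot'][2];c,s=np.cos(y),np.sin(y)
def loc(P): e=P-p; return np.round([e[0]*c+e[1]*s, e[0]*s-e[1]*c],4)
W=lambda cu,cv,z:loc(px2w('w5.png',200+cu/2-.25,cv/2-.25,z))
for n,a in dict(lipL=(165,52,.1085),lipR=(340,52,.1085),lipL2=(184,57,.1085),lipR2=(324,57,.1085),plL=(125,118,.006),plR=(367,118,.006),scL=(150,77,.01),scR=(342,77,.01),bar_far=(236,20,.176),bar_near=(235.5,390,.176)).items(): print(n,W(*a))
print('ball',loc(np.array([.596,.1831,.19])))
E
```

```text
lipL [ 0.1146 -0.0202]
lipR [0.1146 0.0263]
lipL2 [ 0.1134 -0.0152]
lipR2 [0.1134 0.0221]
plL [ 0.1154 -0.047 ]
plR [0.1154 0.0528]
scL [ 0.13   -0.0358]
scR [0.1301 0.0413]
bar_far [ 0.1028 -0.0014]
bar_near [ 0.037  -0.0015]
ball [0.1939 0.0024]
```

```bash
python3 -m creep '[1,-0.02,0.004,0,0,0,0,1,-0.018,0,0,0,0,0,1,0,0,0.02,0,0,0,1,0,0,0.02,0,0,0,1,0,0,0.02,0,0,0,1,0,0,0.018,0,0,0,1,0,0,0,0,0,0,1,0,0,0,0,0,0]'
python3 -c "
from h import *
print(arm.get_obs()['position'],arm.get_obs()['tool_rot']);snap('wrist','w6.png');snap('side','s6.png')
w=cv2.imread('pics/w6.png')[0:200,200:460];s=cv2.imread('pics/s6.png')[140:220,310:400]
W=np.zeros((600,800,3),np.uint8);a=cv2.resize(w,(520,400),interpolation=2);b=cv2.resize(s,None,fx=3,fy=3,interpolation=2)
W[:400,:520]=a;W[:b.shape[0],525:525+b.shape[1]]=b;cv2.imwrite('pics/c6.png',W)"
```

```text
t: 7.73
position: [0.6491, -0.0421, 0.0661]
tool_rot: [-3.139, -0.001, 1.799]
force: [0.8, -0.4, -2.9]
finger_gap: 0.0154
grasp_force: 40.0
[ 0.64914513 -0.04213832  0.06614524] [-3.13934307e+00 -5.67336220e-04  1.79891033e+00]
```

View pics/c6.png

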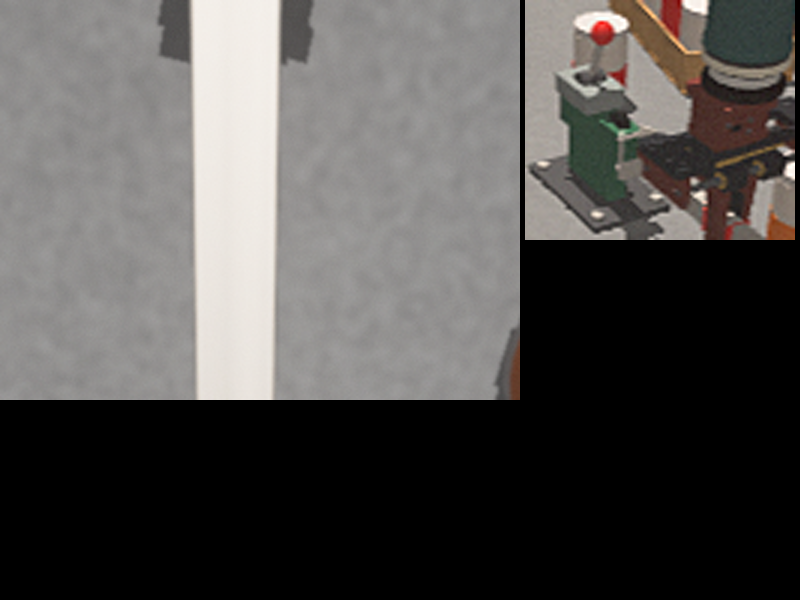

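The side crop in c6 shows the nose just in front of the lip at the right height. I'll advance gently and watch the forces.

```bash
python3 -m creep '[1,0.005,0,-0.001,0,0,0,1,0.005,0,0,0,0,0,1,0.005,0,0,0,0,0,1,0.005,0,0,0,0,0,1,0,0,0,0,0,0]'
cat > f.py <<'E'
from h import *
o=arm.get_obs();F=np.array(o['force']);c,s=np.cos(1.8),np.sin(1.8);p=o['position']
print('Fx %.1f Fy %.1f Fz %.1f'%(F[0]*c+F[1]*s,-F[0]*s+F[1]*c,F[2]),'tq',np.round(o['wrist_torque'],2),p,np.round(o['tool_rot'],3),'along',p[0]*c+p[1]*s,'lat',-p[0]*s+p[1]*c)
E
python3 f.py; python3 -m creep '[1,0.004,0,0,0,0,0,1,0.004,0,0,0,0,0,1,0,0,0,0,0,0]'; python3 f.py
```

```text
t: 8.25
position: [0.6449, -0.0204, 0.0684]
tool_rot: [3.142, -0.0, 1.801]
force: [-0.6, -0.5, -2.3]
finger_gap: 0.0156
grasp_force: 40.0
Fx -0.4 Fy 0.7 Fz -2.3 tq [-0.1   0.03 -0.01] [ 0.64492138 -0.02040437  0.06837602] [ 3.142 -0.     1.801] along -0.16639823972189421 lat -0.6234192383497095
t: 8.5
position: [0.6431, -0.0132, 0.0679]
tool_rot: [-3.141, -0.0, 1.8]
force: [-0.8, -0.2, -3.2]
finger_gap: 0.0157
grasp_force: 40.0
Fx -0.0 Fy 0.8 Fz -3.2 tq [-0.07  0.05 -0.01] [ 0.64312151 -0.01318823  0.06794245] [-3.141 -0.     1.8  ] along -0.1589618843850511 lat -0.6233059679994777
```

```bash
python3 -m creep '[1,0.004,0,0,0,0,0,1,0.004,0,0,0,0,0,1,0,0,0,0,0,0]'>/dev/null; python3 f.py;python3 -m creep '[1,0.004,0,0,0,0,0,1,0.004,0,0,0,0,0,1,0,0,0,0,0,0]'>/dev/null; python3 f.py; python3 -c "
from h import *
snap('wrist','w7.png')
w=cv2.imread('pics/w7.png')[0:200,200:460]
cv2.imwrite('pics/c7.png',cv2.resize(w,(780,600),interpolation=2))"
```

```text
Fx 0.8 Fy 0.1 Fz -1.5 tq [-0.07  0.05 -0.07] [ 0.64132251 -0.00550096  0.06787559] [-3.141 -0.     1.8  ] along -0.1510669139349134 lat -0.6233005767498793
Fx 0.5 Fy -0.1 Fz -2.7 tq [-0.11  0.04  0.02] [0.63950838 0.00230979 0.06794008] [-3.141 -0.     1.8  ] along -0.14304825584222652 lat -0.6233085135451039
```

```bash
for i in 1; do :; done; python3 -m creep '[1,0.003,0,0,0,0,0,1,0,0,0,0,0,0]'>/dev/null; python3 f.py;python3 -m creep '[1,0.003,0,0,0,0,0,1,0,0,0,0,0,0]'>/dev/null; python3 f.py;python3 -m creep '[1,0.003,0,0,0,0,0,1,0,0,0,0,0,0]'>/dev/null; python3 f.py;python3 -m creep '[1,0.003,0,0,0,0,0,1,0,0,0,0,0,0]'>/dev/null; python3 f.py
```

```text
Fx -0.1 Fy -0.0 Fz -4.6 tq [-0.38 -0.09 -0.05] [0.63911207 0.00452324 0.06784855] [-3.141  0.     1.8  ] along -0.14080265057006613 lat -0.6234254673672442
Fx -2.0 Fy -0.6 Fz -5.7 tq [-0.65 -0.17 -0.07] [0.63837776 0.0073629  0.06776447] [-3.141  0.     1.8  ] along -0.137870422044893 lat -0.6233555319859873
Fx -0.8 Fy -0.8 Fz -6.3 tq [-0.63 -0.16 -0.06] [0.63747596 0.01064187 0.06773965] [-3.141 -0.     1.8  ] along -0.13447230967979668 lat -0.6232223138762482
Fx 0.2 Fy -0.1 Fz -6.2 tq [-0.55 -0.13 -0.  ] [0.63683991 0.01367106 0.06783039] [-3.141 -0.     1.8  ] along -0.13137783246621232 lat -0.6232911303689613
```

View pics/c7.png

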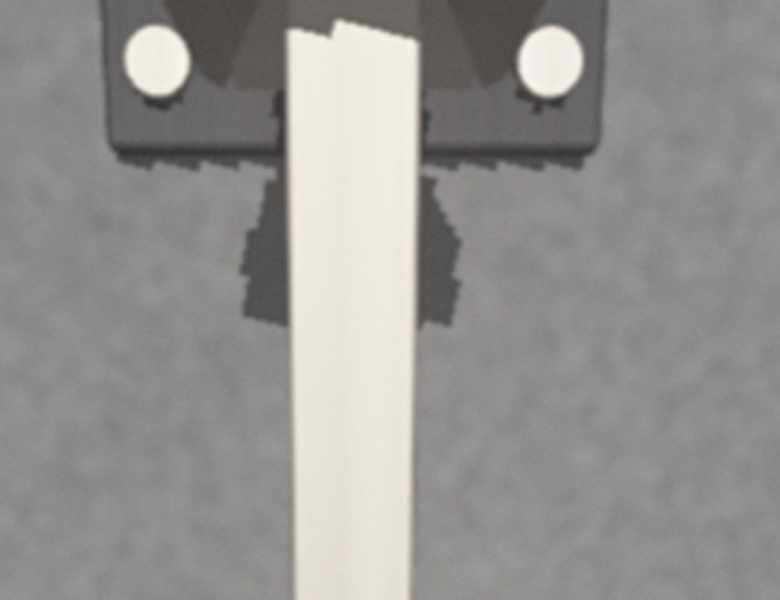

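The bar is centred in the flare (plate middle 355, bar 353), and the pad load shows in Fz and the torque. I'll keep feeding it in.

```bash
python3 -m creep '[1,0.003,0,0,0,0,0,1,0.003,0,0,0,0,0,1,0,0,0,0,0,0]'>/dev/null; python3 f.py;python3 -m creep '[1,0.003,0,0,0,0,0,1,0.003,0,0,0,0,0,1,0,0,0,0,0,0]'>/dev/null; python3 f.py;python3 -m creep '[1,0.003,0,0,0,0,0,1,0,0,0,0,0,0]'>/dev/null; python3 f.py
```

```text
Fx -1.5 Fy -0.7 Fz -6.5 tq [-0.79 -0.17 -0.08] [0.63552781 0.01952782 0.06788571] [-3.141 -0.     1.8  ] along -0.12537612692815966 lat -0.6233440141023223
Fx 0.2 Fy -0.7 Fz -6.5 tq [-0.66 -0.16 -0.07] [0.63392361 0.02568934 0.06781816] [-3.141e+00 -1.000e-03  1.800e+00] along -0.1190112680715781 lat -0.6231816752911826
Fx -0.6 Fy -0.4 Fz -7.6 tq [-0.64 -0.11 -0.08] [0.63339567 0.02844983 0.06788514] [-3.141 -0.     1.8  ] along -0.11620302784953682 lat -0.6232947332282441
```

```bash
cat >> f.py <<'E'
import sys; sys.exit(int(F[0]*c+F[1]*s < -4.5))
E
S(){ python3 f.py | cut -c1-30,95-; }
python3 -m creep '[1,0.0015,0,0,0,0,0,1,0,0,0,0,0,0]'>/dev/null; python3 f.py && python3 -m creep '[1,0.0015,0,0,0,0,0,1,0,0,0,0,0,0]'>/dev/null && python3 f.py && python3 -m creep '[1,0.0015,0,0,0,0,0,1,0,0,0,0,0,0]'>/dev/null && python3 f.py && python3 -m creep '[1,0.0015,0,0,0,0,0,1,0,0,0,0,0,0]'>/dev/null && python3 f.py && python3 -m creep '[1,0.0015,0,0,0,0,0,1,0,0,0,0,0,0]'>/dev/null && python3 f.py && python3 -m creep '[1,0.0015,0,0,0,0,0,1,0,0,0,0,0,0]'>/dev/null && python3 f.py
```

```text
Fx -1.5 Fy -0.6 Fz -7.3 tq [-0.73 -0.13 -0.02] [0.63318375 0.02959362 0.06793185] [-3.141 -0.     1.8  ] along -0.11504100055664519 lat -0.6233482230547011
Fx -0.8 Fy -0.2 Fz -8.4 tq [-0.75 -0.15 -0.01] [0.63294597 0.03088347 0.06795656] [-3.141 -0.     1.8  ] along -0.11373085895677898 lat -0.623409722236495
Fx -2.4 Fy 1.0 Fz -7.3 tq [-0.88 -0.15  0.03] [0.6326819  0.03237391 0.06800888] [-3.142  0.     1.8  ] along -0.11221939580322018 lat -0.623491191301677
Fx -1.2 Fy -0.3 Fz -7.5 tq [-0.87 -0.21 -0.03] [0.63234622 0.03381163 0.06798594] [-3.142  0.     1.8  ] along -0.11074301372711587 lat -0.6234909437487552
Fx -1.3 Fy 0.2 Fz -6.7 tq [-0.81 -0.19 -0.02] [0.63194674 0.03536296 0.06796847] [-3.142 -0.     1.8  ] along -0.10914148753253411 lat -0.6234543794064608
Fx -2.0 Fy -0.1 Fz -7.6 tq [-0.8  -0.15 -0.06] [0.63160154 0.03683195 0.0679764 ] [-3.142 -0.     1.8  ] along -0.10763248348523341 lat -0.6234519634732625
```

```bash
sed -i "s/^print.*/print('Fx %.1f Fy %.1f Fz %.1f'%(F[0]*c+F[1]*s,-F[0]*s+F[1]*c,F[2]),'tq',np.round(o['wrist_torque'],2),'along %.4f lat %.4f z %.4f'%(p[0]*c+p[1]*s,-p[0]*s+p[1]*c,p[2]))/" f.py
python3 -m creep '[1,0.0015,0,0,0,0,0,1,0,0,0,0,0,0]'>/dev/null; python3 f.py && python3 -m creep '[1,0.0015,0,0,0,0,0,1,0,0,0,0,0,0]'>/dev/null && python3 f.py && python3 -m creep '[1,0.0015,0,0,0,0,0,1,0,0,0,0,0,0]'>/dev/null && python3 f.py && python3 -m creep '[1,0.0015,0,0,0,0,0,1,0,0,0,0,0,0]'>/dev/null && python3 f.py && python3 -m creep '[1,0.0015,0,0,0,0,0,1,0,0,0,0,0,0]'>/dev/null && python3 f.py && python3 -m creep '[1,0.0015,0,0,0,0,0,1,0,0,0,0,0,0]'>/dev/null && python3 f.py && python3 -m creep '[1,0.0015,0,0,0,0,0,1,0,0,0,0,0,0]'>/dev/null && python3 f.py && python3 -m creep '[1,0.0015,0,0,0,0,0,1,0,0,0,0,0,0]'>/dev/null && python3 f.py
```

```text
Fx -1.4 Fy -0.9 Fz -6.6 tq [-0.77 -0.2   0.01] along -0.1061 lat -0.6234 z 0.0680
Fx -2.2 Fy -0.6 Fz -7.7 tq [-0.72 -0.13 -0.05] along -0.1046 lat -0.6234 z 0.0680
Fx -1.8 Fy 0.1 Fz -7.7 tq [-0.85 -0.17 -0.05] along -0.1031 lat -0.6234 z 0.0680
Fx -1.3 Fy -0.9 Fz -6.9 tq [-0.77 -0.15 -0.03] along -0.1016 lat -0.6234 z 0.0680
Fx -1.0 Fy -0.3 Fz -7.7 tq [-0.76 -0.13 -0.06] along -0.1001 lat -0.6234 z 0.0680
Fx -2.8 Fy -0.3 Fz -7.6 tq [-0.77 -0.21  0.01] along -0.0986 lat -0.6234 z 0.0680
Fx -1.9 Fy -0.6 Fz -7.9 tq [-0.75 -0.13 -0.03] along -0.0971 lat -0.6235 z 0.0680
Fx -1.6 Fy -0.1 Fz -6.4 tq [-0.79 -0.23 -0.02] along -0.0956 lat -0.6234 z 0.0680
```

```bash
python3 -m creep '[1,0.0015,0,0,0,0,0,1,0,0,0,0,0,0]'>/dev/null; python3 f.py && python3 -m creep '[1,0.0015,0,0,0,0,0,1,0,0,0,0,0,0]'>/dev/null && python3 f.py && python3 -m creep '[1,0.0015,0,0,0,0,0,1,0,0,0,0,0,0]'>/dev/null && python3 f.py && python3 -m creep '[1,0.0015,0,0,0,0,0,1,0,0,0,0,0,0]'>/dev/null && python3 f.py && python3 -m creep '[1,0.0015,0,0,0,0,0,1,0,0,0,0,0,0]'>/dev/null && python3 f.py && python3 -m creep '[1,0.0015,0,0,0,0,0,1,0,0,0,0,0,0]'>/dev/null && python3 f.py && python3 -m creep '[1,0.0015,0,0,0,0,0,1,0,0,0,0,0,0]'>/dev/null && python3 f.py && python3 -m creep '[1,0.0015,0,0,0,0,0,1,0,0,0,0,0,0]'>/dev/null && python3 f.py
```

```text
Fx -2.1 Fy 0.1 Fz -7.5 tq [-0.75 -0.12 -0.05] along -0.0941 lat -0.6235 z 0.0680
Fx -1.0 Fy 0.9 Fz -7.2 tq [-0.73 -0.16  0.01] along -0.0926 lat -0.6234 z 0.0680
Fx -1.6 Fy -0.1 Fz -7.4 tq [-0.74 -0.13  0.01] along -0.0911 lat -0.6234 z 0.0680
Fx -1.1 Fy 0.0 Fz -7.0 tq [-0.73 -0.13 -0.01] along -0.0896 lat -0.6234 z 0.0679
Fx -1.3 Fy -0.3 Fz -7.2 tq [-0.81 -0.14 -0.01] along -0.0881 lat -0.6234 z 0.0680
Fx -2.4 Fy -0.2 Fz -7.6 tq [-0.77 -0.18 -0.03] along -0.0867 lat -0.6235 z 0.0680
Fx -2.0 Fy 0.0 Fz -7.6 tq [-0.64 -0.16 -0.02] along -0.0851 lat -0.6234 z 0.0680
Fx -2.4 Fy -0.2 Fz -7.9 tq [-0.72 -0.09 -0.03] along -0.0836 lat -0.6234 z 0.0680
```

```bash
python3 -m creep '[1,0.0015,0,0,0,0,0,1,0,0,0,0,0,0]'>/dev/null; python3 f.py && python3 -m creep '[1,0.0015,0,0,0,0,0,1,0,0,0,0,0,0]'>/dev/null && python3 f.py && python3 -m creep '[1,0.0015,0,0,0,0,0,1,0,0,0,0,0,0]'>/dev/null && python3 f.py && python3 -m creep '[1,0.0015,0,0,0,0,0,1,0,0,0,0,0,0]'>/dev/null && python3 f.py && python3 -m creep '[1,0.0015,0,0,0,0,0,1,0,0,0,0,0,0]'>/dev/null && python3 f.py && python3 -m creep '[1,0.0015,0,0,0,0,0,1,0,0,0,0,0,0]'>/dev/null && python3 f.py && python3 -m creep '[1,0.0015,0,0,0,0,0,1,0,0,0,0,0,0]'>/dev/null && python3 f.py && python3 -m creep '[1,0.0015,0,0,0,0,0,1,0,0,0,0,0,0]'>/dev/null && python3 f.py
```

```text
Fx -1.9 Fy -0.7 Fz -6.6 tq [-0.69 -0.15  0.02] along -0.0821 lat -0.6235 z 0.0680
Fx -1.8 Fy -0.1 Fz -6.6 tq [-0.7  -0.12 -0.01] along -0.0807 lat -0.6235 z 0.0680
Fx -1.0 Fy 0.2 Fz -6.6 tq [-0.65 -0.11 -0.  ] along -0.0791 lat -0.6235 z 0.0680
Fx -1.5 Fy -0.2 Fz -8.0 tq [-0.67 -0.2   0.01] along -0.0776 lat -0.6235 z 0.0680
Fx -0.9 Fy -0.7 Fz -7.4 tq [-0.65 -0.15 -0.03] along -0.0761 lat -0.6234 z 0.0680
Fx -5.9 Fy 0.6 Fz -7.1 tq [-1.3  -0.19  0.06] along -0.0758 lat -0.6236 z 0.0682
```

```bash
python3 -m creep '[1,0.0008,0,0,0,0,0,1,0,0,0,0,0,0]'>/dev/null; python3 f.py; python3 -m creep '[1,0,0,0,0,0,0,1,0,0,0,0,0,0]'>/dev/null; python3 f.py
```

```text
Fx -9.3 Fy 0.3 Fz -6.8 tq [-1.66 -0.17  0.04] along -0.0758 lat -0.6236 z 0.0682
Fx -8.9 Fy 0.9 Fz -7.5 tq [-1.65 -0.14  0.03] along -0.0758 lat -0.6236 z 0.0682
```

```bash
python3 -m creep '[1,0.0004,0,0,0,0,0,1,0,0,0,0,0,0,1,0,0,0,0,0,0,1,0,0,0,0,0,0]'>/dev/null; python3 f.py; python3 -m creep '[0.85,0,0,0,0,0,0,0.85,0,0,0,0,0,0,0.7,0,0,0,0,0,0,0.4,0,0,0,0,0,0,0,0,0,0,0,0,0,0,0,0,0,0,0,0,0,0,0,0,0,0,0]'; python3 f.py; python3 -c "
from h import *
snap('wrist','w8.png');snap('side','s8.png')"
```

```text
Fx -8.9 Fy 1.0 Fz -6.7 tq [-1.8  -0.25  0.09] along -0.0758 lat -0.6236 z 0.0683
t: 16.3
position: [0.6242, 0.0704, 0.0684]
tool_rot: [3.141, -0.0, 1.8]
force: [-0.3, -0.3, 0.2]
finger_gap: 0.0455
grasp_force: 0.0
Fx -0.2 Fy 0.4 Fz 0.2 tq [-0.08  0.03  0.03] along -0.0733 lat -0.6239 z 0.0684
```

```bash
python3 -m creep '[0,-0.0025,0,0,0,0,0,0,0,0,0,0,0,0,0,0,0,0,0,0,0,0,0,0,0,0,0,0,0,0,0,0,0,0,0]'; python3 f.py; python3 -m creep '[0,0,0,-0.01,0,0,0,0,0,0,-0.02,0,0,0,0,0,0,-0.02,0,0,0,0,0,0,-0.02,0,0,0,0,0,0,-0.02,0,0,0,0,0,0,-0.02,0,0,0,1,0,0,0,0,0,0,1,0,0,0,0,0,0]'; python3 -c "
from h import *
snap('wrist','w9.png');snap('side','s9.png')"
```

```text
t: 16.82
position: [0.6245, 0.0674, 0.0679]
tool_rot: [-3.141, 0.0, 1.8]
force: [0.7, 0.3, -0.0]
finger_gap: 0.0863
grasp_force: 0.0
Fx 0.1 Fy -0.8 Fz -0.0 tq [-0.06  0.1   0.01] along -0.0762 lat -0.6234 z 0.0679
t: 17.48
position: [0.6255, 0.0675, 0.1797]
tool_rot: [3.138, 0.001, 1.8]
force: [-0.1, 0.3, -0.3]
finger_gap: 0.0778
grasp_force: 0.0
```

```bash
python3 -m creep '[1,0,0,0,0,0,0,1,0,0,0,0,0,0,1,0,0,0,0,0,0,1,0,0,0,0,0,0,1,0,0,0,0,0,0,1,0,0,0,0,0,0,1,0,0,0,0,0,0,1,0,0,0,0,0,0]'; cat > b.py <<'E'
from h import *
import sys
f=sys.argv[1]; im=cv2.imread('pics/'+f).astype(int);b,g,r=im[...,0],im[...,1],im[...,2]
m=((r>110)&(r>2.5*g)&(r>2.5*b)).astype(np.uint8)
n,l,st,ce=cv2.connectedComponentsWithStats(m)
for i in range(1,n):
    if st[i,4]>15:
        P=px2w(f,*ce[i],float(sys.argv[2]));c,s=np.cos(1.8),np.sin(1.8);print(st[i],np.round(ce[i],1),np.round(P,3),'along %.4f lat %.4f'%(P[0]*c+P[1]*s,-P[0]*s+P[1]*c))
E
python3 b.py w9.png .188; echo; python3 b.py s9.png .188
```

```text
t: 18.25
position: [0.6245, 0.0674, 0.178]
tool_rot: [-3.142, 0.0, 1.8]
force: [0.4, -0.4, -0.2]
finger_gap: 0.0166
grasp_force: 0.0
[295   0  41   8 229] [314.5   2.7] [0.598 0.175 0.188] along 0.0347 lat -0.6222
[299 179   6  10  35] [301.7 184.3] [0.609 0.101 0.188] along -0.0400 lat -0.6161
[327 179   6  10  36] [329.3 184.3] [0.621 0.104 0.188] along -0.0400 lat -0.6288
[300 221   6  13  45] [302.3 228.4] [0.614 0.08  0.188] along -0.0612 lat -0.6162
[326 221   6  13  44] [328.8 228.3] [0.626 0.083 0.188] along -0.0612 lat -0.6288
[307 335  18  11 163] [316.  340.2] [0.634 0.023 0.188] along -0.1218 lat -0.6226

[  386     0   254   347 60826] [533.4 130.3] [1.365 0.18  0.188] along -0.1348 lat -1.3706
[191  31  17  10 136] [199.1  35.9] [0.26  2.481 0.188] along 2.3568 lat -0.8164
[ 51 105  32  15 329] [ 67.3 113. ] [-0.292  0.79   0.188] along 0.8361 lat 0.1045
[209 114  11  11  91] [214.4 118.6] [0.25  0.589 0.188] along 0.5170 lat -0.3773
[356 140   6   5  18] [358.5 142. ] [0.7   0.243 0.188] along 0.0779 lat -0.7374
[379 145  16  11 145] [386.  149.4] [0.765 0.165 0.188] along -0.0130 lat -0.7826
[148 158  27  27 449] [161.1 172.5] [0.076 0.184 0.188] along 0.1618 lat -0.1153
[370 203   7  17  79] [373.4 211. ] [ 0.579 -0.159  0.188] along -0.2862 lat -0.5281
[210 236  19  19 274] [219.5 245.2] [ 0.208 -0.193  0.188] along -0.2356 lat -0.1589
[493 284  29  35 453] [506.3 301. ] [ 0.694 -0.496  0.188] along -0.6404 lat -0.5630
[555 309  20  12 113] [564.2 315.2] [ 0.769 -0.551  0.188] along -0.7118 lat -0.6239
[537 330  40  45 692] [555.5 353.1] [ 0.694 -0.609  0.188] along -0.7509 lat -0.5374
[606 368  34  29 476] [623.6 382.6] [ 0.751 -0.678  0.188] along -0.8308 lat -0.5776
```

```bash
python3 -m creep '[1,0.02,0,-0.003,0,0,0,1,0.02,0,0,0,0,0,1,0.02,0,0,0,0,0,1,0.015,0,0,0,0,0,1,0,0,0,0,0,0]'>/dev/null; python3 f.py && python3 -m creep '[1,0.006,0,0,0,0,0,1,0.006,0,0,0,0,0,1,0.006,0,0,0,0,0]'>/dev/null && python3 f.py && python3 -m creep '[1,0.006,0,0,0,0,0,1,0.006,0,0,0,0,0,1,0.006,0,0,0,0,0]'>/dev/null && python3 f.py;python3 -c "
from h import *
snap('top','t10.png')"; python3 b.py t10.png .195 | awk '$2>200'
```

```text
Fx -0.5 Fy -0.2 Fz -0.6 tq [-0.04  0.02  0.01] along 0.0015 lat -0.6233 z 0.1810
Fx -1.4 Fy -0.5 Fz -0.8 tq [-0.03  0.04  0.01] along 0.0166 lat -0.6236 z 0.1809
Fx -1.2 Fy 0.3 Fz 1.2 tq [-0.27 -0.04  0.01] along 0.0348 lat -0.6237 z 0.1811
[417 305  15  15 169] [424.  311.8] [ 0.194 -0.306  0.195] along -0.3417 lat -0.1195
```

```bash
python3 -m creep '[1,0.006,0,0,0,0,0,1,0.006,0,0,0,0,0,1,0.006,0,0,0,0,0]'>/dev/null ; python3 f.py && python3 -m creep '[1,0.006,0,0,0,0,0,1,0.004,0,0,0,0,0,1,0.004,0,0,0,0,0]'>/dev/null && python3 f.py && python3 -m creep '[1,0.003,0,0,0,0,0,1,0.003,0,0,0,0,0]'>/dev/null && python3 f.py && python3 -m creep '[1,0.003,0,0,0,0,0,1,0.003,0,0,0,0,0]'>/dev/null && python3 f.py && python3 -m creep '[1,0.003,0,0,0,0,0,1,0.003,0,0,0,0,0]'>/dev/null && python3 f.py && python3 -m creep '[1,0.003,0,0,0,0,0,1,0.003,0,0,0,0,0]'>/dev/null && python3 f.py
```

```text
Fx -1.2 Fy -0.1 Fz 1.2 tq [-0.2   0.03  0.02] along 0.0533 lat -0.6235 z 0.1810
Fx -1.0 Fy -0.3 Fz -0.5 tq [-0.29 -0.01  0.02] along 0.0674 lat -0.6233 z 0.1807
Fx -1.4 Fy 0.0 Fz -1.0 tq [-0.33  0.06 -0.03] along 0.0731 lat -0.6233 z 0.1808
Fx -20.3 Fy -0.4 Fz -0.1 tq [-3.44 -0.64  0.07] along 0.0753 lat -0.6234 z 0.1808
```

```bash
python3 -m creep '[1,-0.01,0,0,0,0,0,1,-0.02,0,0,0,0,0,1,-0.02,0,0,0,0,0,1,-0.02,0,-0.02,0,0,0,1,-0.03,0,-0.03,0,0,0,1,-0.03,0,-0.03,0,0,0,1,0,0,0,0,0,0,1,0,0,0,0,0,0]'; python3 -c "
from h import *
snap('wrist','w11.png');snap('side','s11.png')"; python3 b.py w11.png .188; echo; python3 b.py s11.png .188 | grep '^\[3'
python3 -c "
from h import *
# predicted ball in side: open vs clamped, and wrist 
c,s=np.cos(1.8),np.sin(1.8)
for a in(.0429,.0429+.067):
  P=[a*c+.6225*s,a*s-.6225*c,.19];P=[a*c-(-.6225)*s,a*s+(-.6225)*c,.19];print(P,w2px('s11.png',P),w2px('w11.png',P))"
```

```text
t: 20.72
position: [0.6204, 0.0917, 0.2622]
tool_rot: [3.137, 0.0, 1.797]
force: [0.3, 0.3, -0.6]
finger_gap: 0.0003
grasp_force: 0.0
[303 190   4   7  19] [304.4 193.6] [0.607 0.104 0.188] along -0.0368 lat -0.6151
[303 222   4   9  17] [304.8 227.3] [0.613 0.079 0.188] along -0.0619 lat -0.6151
[324 222   4   9  18] [325.4 227.3] [0.628 0.083 0.188] along -0.0620 lat -0.6301

[344 126   6  13  52] [346.2 131.4] [0.693 0.343 0.188] along 0.1763 lat -0.7527
[356 140   6  12  46] [358.8 145.1] [0.692 0.219 0.188] along 0.0565 lat -0.7239
[324 142   6   8  38] [326.5 145.4] [0.587 0.244 0.188] along 0.1045 lat -0.6276
[379 144  16  12 146] [385.9 149.2] [0.765 0.166 0.188] along -0.0121 lat -0.7829
[370 203   7  17  79] [373.4 211. ] [ 0.579 -0.159  0.188] along -0.2862 lat -0.5281
[np.float64(0.596473180359343), np.float64(0.1832113673111213), 0.19] [335.08000827 152.12086994] [314.1697949   73.58360019]
[np.float64(0.5812506400149062), np.float64(0.24845915857996037), 0.19] [324.35097811 144.5059159 ] [313.52769538 -45.32801629]
```

```bash
python3 -m creep '[1,-0.03,0,-0.02,0,0,0,1,-0.03,-0.02,-0.02,0,0,0,1,-0.03,-0.03,-0.02,0,0,0,1,-0.03,-0.03,0,0,0,0,1,-0.03,-0.03,0,0,0,0,1,-0.02,-0.03,0,0,0,0,1,0,0,0,0,0,0,1,0,0,0,0,0,0]'; python3 -c "
from h import *
snap('wrist','w12.png');snap('side','s12.png');snap('top','t12.png')"; for f in s8 s12; do echo $f; python3 b.py $f.png .188| grep '^\[3'; done; for f in top0 t12 w12; do echo $f; python3 b.py $f.png .19; done
```

```text
t: 21.48
position: [0.5226, -0.0988, 0.3165]
tool_rot: [-3.14, -0.002, 1.798]
force: [-0.0, 1.1, -0.9]
finger_gap: 0.0003
grasp_force: 0.0
s8
[379 144  16  12 148] [385.9 149.2] [0.765 0.166 0.188] along -0.0122 lat -0.7829
[332 147   7   8  42] [335.3 150.6] [0.602 0.198 0.188] along 0.0562 lat -0.6317
[370 203   7  17  81] [373.3 211.2] [ 0.579 -0.159  0.188] along -0.2867 lat -0.5275
s12
[356 138   6  14  60] [358.4 144. ] [0.694 0.228 0.188] along 0.0644 lat -0.7275
[324 142   6   8  39] [326.5 145.5] [0.587 0.244 0.188] along 0.1039 lat -0.6271
[379 144  16  11 146] [385.9 149.2] [0.765 0.166 0.188] along -0.0120 lat -0.7829
[370 203   8  17  80] [373.5 210.8] [ 0.58  -0.158  0.188] along -0.2858 lat -0.5286
top0
[453  60  11  10  50] [456.6  65.2] [ 0.825 -0.394  0.19 ] along -0.5714 lat -0.7142
[500  62   8   8  37] [503.7  66.3] [ 0.826 -0.519  0.19 ] along -0.6930 lat -0.6866
[427  76  13  20 127] [430.7  87.4] [ 0.765 -0.326  0.19 ] along -0.4911 lat -0.6705
[472  84  17  14  78] [478.9  91.6] [ 0.757 -0.452  0.19 ] along -0.6124 lat -0.6342
[226 143  10  10  69] [230.7 147
[... 526 characters left out ...]
19 ] along -0.4932 lat -0.6674
[472  84  19  14 123] [480.2  92.3] [ 0.755 -0.456  0.19 ] along -0.6156 lat -0.6318
[312 135   4   6  19] [313.7 137. ] [ 0.628 -0.025  0.19 ] along -0.1669 lat -0.6059
[205 148  10   9  67] [209.5 151.9] [0.584 0.236 0.19 ] along 0.0971 lat -0.6225
[128 288  15  15 186] [135.3 295.2] [0.228 0.405 0.19 ] along 0.3421 lat -0.3141
[417 305  15  15 170] [424.  311.8] [ 0.193 -0.307  0.19 ] along -0.3430 lat -0.1179
w12
[437  29   6   4  21] [439.6  30.5] [0.584 0.052 0.19 ] along -0.0820 lat -0.5803
[434  66   6   4  19] [436.6  67.7] [0.59  0.026 0.19 ] along -0.1090 lat -0.5801
[439 139  16  12 153] [446.2 144.3] [ 0.616 -0.03   0.19 ] along -0.1690 lat -0.5931
```

The figures agree. The ball travelled 54 mm to along = 0.097, which is mouth + 0.118, so the lever is at its end; it had started at about 0.2 rad. The bar's stub hasn't moved since release, so I'm handing in.

```bash
python3 -c "
from station import arm
print(arm.hand_in())"
```

```text
the job is handed in; nothing more can be done
None
```

The job is handed in, with no verdict returned: the arm was pressed on the hidden stop with about 7.5 N and released in the socket, and the clamp lever was pushed to its end, where the push peaked at about 20 N.

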